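# Index the toast carrier and lock the portion gauge at its mark

### The arm

A 7-joint arm with a two-finger parallel gripper is mounted at the origin on the work surface. World frame = base frame: x ahead of the robot, y to its left, z up, the work surface at z = 0. Lengths are in mm, angles in degrees, forces in N, time in s.
With the tool pointing down it reaches from about 425 to 950 mm from the base axis. Payload 16.7 kg.
Tool frame: the origin (TCP) lies midway between the tips of the shut fingers; the grasp point (between the pads) lies 19 mm behind it (r.grip_depth is the z of the grasp point in the tool frame, in mm); z points along the fingers, y is the line along which they close (so a half turn about z gives the same grasp; the last joint's range is limited). The gripper opens to 94 mm and grips with 3 to 60 N. Pads are 16 mm wide; open, the fingers measure 119 mm over their backs; the gripper's body (75 mm by 177 mm) begins 78 mm behind the grasp point.
Start: joints at [61.106, 24.414, 4.234, 92.017, -1.954, 63.644, -3.845], TCP at [234.465, -632.928, 172.467] pointing down, gripper open.
Joint ranges: [-163.25, 163.25], [-28.42, 122.38], [-70.27, 78.77], [12.13, 141.07], [-58.53, 238.53], [9.26, 117.41], [-156.51, 156.51]. Speed limits (degrees/s): [108.29, 108.29, 136.94, 136.94, 172.46, 172.46, 172.46].

### API

Orientations are given as [roll, pitch, yaw] about the fixed x, y, z axes, in that order (R = Rz(yaw) Ry(pitch) Rx(roll)).
In Python, from workcell import r gives the robot as it stands. The module is installed in compiled form; this text tells all that it offers.
- The arm moves only by the shell command python3 -m handwheel 'ROWS' [FORCE]. ROWS is JSON, a list of rows, each a list of 5 numbers: the opening, from 0 (shut) to 1 (fully open), then the shift along the tool's x, y, z in cm, then the turn about the tool's z in degrees. In form: [[jaw, tx, ty, tz, yaw], ...]. A call has 1 to 20 rows; each row shifts and turns the commanded pose from where the row before left it, along the tool's axes as they then stand; what a row does not reach is not made up. A row lasts 1/10 s, in which the tool goes at most 50 mm and 8.59 degrees, less where a joint would pass 70% of its speed; a pose out of reach is approached as far as the arm can. A call with a gripper value outside its range is refused whole. The fingers move at their own pace and stop on an object; FORCE is the grip in N (left out, the last holds). Time passes only in rows, so rows that do not move let the fingers close. It gives the time, the measured TCP pose, the force, the opening and the grip force at its end, in the units of the state.
- r.sense(): the state, without advancing time (a new reading comes with each control period).
- r.read_camera(name): name is "scene" or "top" or "wrist"; returns a dict with "pixels" (420x560x3 uint8, red, green, blue), "intrinsics" (3x3 intrinsics, pixels), "dist" ([k1, k2, p1, p2, k3] as OpenCV has them; the pictures are not rectified), "origin" and "rotation" of the camera in the world. Camera axes: x right, y up, looking along -z (the intrinsics and any distortion apply to the point x, -y, -z); pixel columns grow to the right and rows downward; lengths in mm; the calibration is good to about 2 mm. A picture is of the moment at which its call begins. There is no depth.
- r.sign_off(): hands the job in; it is judged then, once.
The state is a dict: "t": time; "q": joint angles; "joint_velocities": joint speeds; "tau": joint torques, N m; "tool_pos": TCP position; "orientation": TCP orientation; "force": force on the tool from outside, world axes, zero at the start; "moment": the same for the moment, N m; "width": finger opening in mm; "gripper_force": force on a finger pad.
Only numpy, scipy, OpenCV 4.12 (cv2) and the standard library are available. Lean on these libraries where they do the work, as an engineer would, in place of code of your own. Each camera call takes 0.05 s, during which the arm holds its last target. There are 200 camera calls.

### The job

Push the toast carrier along its rails into the next station so that it clicks into the detent. Then draw the gauge leg out by its cross bar until its index fin is level with the fin of the mark rider and, holding the leg there, slide the cam lever along the bar until it is fully closed; the lever stays open until the leg is at the mark. Finish still holding the cross bar of the leg at the mark, and leave everything else on the bench where it is.

Things in the scene. Friction and masses are not known exactly. Their poses are not given: they have to be found in the camera images.
- jig: the portioning jig: white base plate 270 (x) x 700 (y) x 10 mm, fixed to the table, top of the plate 10 mm above the table. Origin on the table near the plate's middle; its own y runs along the rails towards the gauge leg, its own x is across, away from the robot; z up. All jig directions and heights below use this frame (heights above the table).
- carrier (a joint): position of the carrier (grey board 130 x 220 mm with a stack of toast, stack top at 96 mm height) along the rails, in m, growing along jig +y. It starts at or just past the first station (0). The next station's detent, a sprung roller in a notch, centres it at 0.140 and pulls it in from about 6 mm either side; end buffer at 0.165. About 2 N to slide, up to 8 N to leave a detent.
- push_plate (a point): middle of the pushing face of the carrier's steel push plate, on the trailing (jig -y) end, facing jig -y; the plate is 100 mm wide (jig x), 8 mm thick, from 40 to 106 mm height; this point lies at 80 mm height and moves with the carrier; x across as the jig. Push it towards jig +y.
- carrier_tick (a point): short dark tick at the middle of the far edge of the carrier board, 40 mm height; at the next station it stands level with the second dark line on the base plate beside the rails (jig y -60 mm; the first station's line is at jig y -200 mm).
- leg (a joint): how far the gauge leg is drawn out of its sleeve, in m, 0 = home, growing as it slides towards jig -y (towards the carrier), at most 0.100. A spring draws it home: 4 N at home, 7 N at full draw. The leg is a 18 mm steel rod carrying a cross bar; the fixed sleeve block is 50 x 75 mm, 76 mm tall, centred at jig x +50, y +300 mm.
- leg_bar: cross bar of the gauge leg, aluminium flat bar set on edge: 190 mm long across the jig (jig x from -105 to +85 mm from this origin), 12 mm thick (jig y), from 45 to 70 mm height; origin at table height under the bar's centre line, axes as the jig. The rod is joined by a 30 mm wide, 22 mm thick block at jig x +35 to +65 mm; a white-tipped nose points to jig -y there. The near 55 mm of the bar is free to pinch across its 12 mm thickness.
- bar_grip (a point): middle of the bar (12 mm thick, 57.5 mm height) near its free near end, 25 mm from the end: a good place to pinch; moves with the leg. 35 mm of free height under the bar.
- leg_index (a point): top front of the leg's index fin (3 mm thick steel) on the far end of the cross bar, at 80 mm height; moves with the leg.
- mark (a joint): setting of the mark rider (stiffly clipped, stays put) in the leg's own measure: the leg is at the mark when leg equals this value, in m, between 0.035 and 0.085.
- mark_line (a point): tip of the thin fin (3 mm) of the mark rider, a steel clip on the white scale bar just beyond the far end of the cross bar, at 80 mm height. The leg is at the mark when this and leg_index have the same jig y; they stand 4 mm apart in jig x.
- cam (a joint): opening of the sliding cam lever along the cross bar, in m: 0 = fully closed (far end of its slide, near the rod), growing as it slides open towards the robot (jig -x), at most 0.050. It starts open and stays where left; about 3 N to slide. It rides on the leg and moves out with it. Closed, it does not hold the leg against the spring: the leg must be held.
- cam_face (a point): middle of the near face (facing jig -x) of the cam lever's black upright paddle, 70 mm wide along jig y (35 mm either side of the bar), 10 mm thick, from 41 to 91 mm height, straddling the bar; this point is at 66 mm height, and is 3 mm on the jig +x side of leg_bar's origin when closed. Push it towards jig +x to close.
- jar: small glass jar, 40 mm across, 65 mm tall, standing on the far side of the jig's base plate; to be left alone.
- scraper: spatula, 200 mm long, lying on the near side of the jig's base plate, origin on its underside; to be left alone.
- sauce: white bottle, 60 mm across, 170 mm tall, on the table left of the jig; to be left alone.
- toast_stack: stack of toast 110 x 110 x 84 mm on the table left of the jig; to be left alone.
- bowl: steel bowl, 130 mm across, 55 mm tall, on the table right of the jig; to be left alone.
- cup: white cup, 72 mm across, 85 mm tall, between the robot and the left end of the jig; to be left alone.
- spoon: spoon, 180 mm long, on the table near the robot on its right, origin on its underside; to be left alone.

How it is judged (in metres and radians):
On the way, in this order (a step that is already met when the one before it is completed fails the run):
1. the carrier sits in the next station's detent (value of joint carrier between 0.135 and 0.145 m and velocity of joint carrier between -0.01 and 0.01 m/s), for 0.2 s.
2. the leg is held at the mark with the cam lever still open (y of leg_index in the frame of mark_line between -0.005 and 0.005 m and contact force between the fingers and leg_bar above 1 N and value of joint cam above 0.03 m), for 0.3 s.
At the end, for the whole second after the job is handed in: carrier within 5 mm of the next station's detent centre; leg index within 5 mm of the mark rider's fin along the slide and at rest; cam lever within 4 mm of fully closed; the fingers still bear on the leg's cross bar with more than 1 N (value of joint carrier between 0.135 and 0.145 m and y of leg_index in the frame of mark_line between -0.005 and 0.005 m and value of joint cam below 0.004 m and contact force between the fingers and leg_bar above 1 N and velocity of joint leg between -0.01 and 0.01 m/s); the arm keeps its last pose, push and grip.
It fails at once if the cam lever is slid more than 20 mm from full open while the leg is more than 8 mm off the mark (value of joint cam below 0.03 m and (y of leg_index in the frame of mark_line above 0.008 m or y of leg_index in the frame of mark_line below -0.008 m)).
It fails at once if a bystander (jar, scraper, sauce bottle, toast stack, bowl, cup or spoon) is moved more than 30 mm (distance of any of jar, scraper, sauce, toast_stack, bowl, cup, spoon from where it was at the start of the episode above 0.03 m).
It also fails if it takes over 69 s, if anything falls off the work surface, if the arm or the gripper's body presses on something with over 40 N, if the wrist force passes 120 N, or if a joint passes its speed limit or range.

## Working session

There is one attempt and no reset: what is moved stays moved. The work goes in short steps, Python scripts to look and compute and a shell command to move; the robot and the scene stay as the last step left them, time stands still between calls to the robot, and variables do not carry over. Pictures are saved under pics/ and viewed, at most 10 in all, crops included, and the job is handed in when it is done.

```bash
mkdir -p pics; cat > h.py <<'E'
import numpy as np, cv2
from workcell import r
from scipy.spatial.transform import Rotation as R
def shot(name,fn=None):
    c=r.read_camera(name)
    if fn: cv2.imwrite(fn,c["pixels"][:,:,::-1])
    return c
def ray(c,uv,z):
    K=np.array(c["intrinsics"]);d=np.array(c["dist"],float)
    p=cv2.undistortPoints(np.array([[uv]],float),K,d)[0,0]
    v=np.array(c["rotation"])@np.array([p[0],-p[1],-1]);o=np.array(c["origin"])
    return o+v*(z-o[2])/v[2]
def proj(c,P):
    K=np.array(c["intrinsics"]);d=np.array(c["dist"],float)
    q=(np.array(P,float).reshape(-1,3)-c["origin"])@np.array(c["rotation"]);q=q*[1,-1,-1]
    return cv2.projectPoints(q,np.zeros(3),np.zeros(3),K,d)[0][:,0]
E
python3 - <<'E'
from h import *
import pickle
for n in ["top","scene"]:
    c=shot(n,f"pics/{n}1.png");pickle.dump(c,open(n+".pkl","wb"))
    print(n,c["origin"],np.round(c["rotation"],3).tolist())
s=r.sense();print(s["tool_pos"],s["orientation"],s["force"],s["width"],s["t"],r.grip_depth)
E
```

```text
top [ 410.68125391   12.55683921 1536.10390949] [3.433, -0.268, -91.61]
scene [1367.29086118 -541.3393726   900.75492582] [51.885, -0.257, 59.62]
[ 234.29042144 -632.59397623  171.85228158] [-1.79936134e+02  4.58286935e-03  2.03225033e+01] [-0.63454856  0.40475954  0.29070943] 93.87295917852651 0.1 -18.8
```

View pics/top1.png

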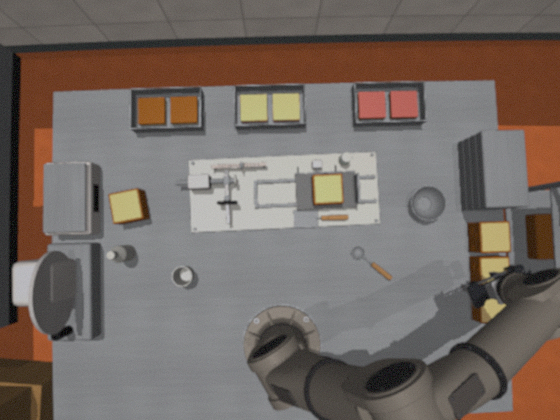

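View pics/scene1.png

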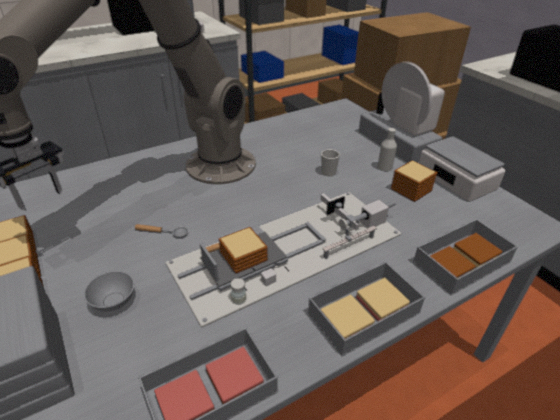

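The top view shows the jig plate at about u 189–380, v 152–232. The cross bar is at u≈230, the carrier at u≈325 and the push plate at u≈297–355. Camera rotation comes as Euler angles. I'll enlarge the jig for exact points.

```bash
sed -i 's/np.array(c\["rotation"\])/R.from_euler("xyz",c["rotation"],degrees=True).as_matrix()/' h.py
python3 - <<'E'
from h import *
import pickle
c=pickle.load(open("top.pkl","rb"))
im=c["pixels"][145:240,180:390,::-1]
cv2.imwrite("pics/crop1.png",cv2.resize(im,None,fx=3.8,fy=3.8,interpolation=cv2.INTER_CUBIC))
for uv in [(189,156),(377,152),(380,226),(191,232)]: print(ray(c,uv,10).round(1))
E
```

```text
[697.5 325.9  10. ]
[ 693.6 -375.6   10. ]
[ 417.3 -374.8   10. ]
[414.9 322.7  10. ]
```

View pics/crop1.png

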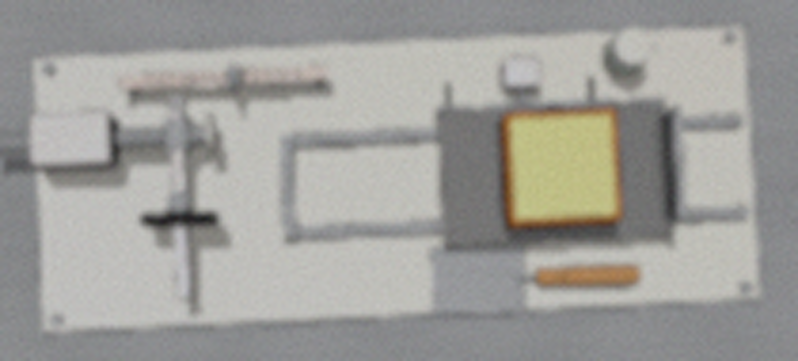

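```bash
python3 - <<'E'
from h import *
import pickle, json
c=pickle.load(open("top.pkl","rb"))
px=lambda a:(a[0]/3.8+180-.37,a[1]/3.8+145-.37)
W=np.array([ray(c,px(a),10)[:2] for a in [(33,60),(745,27),(760,297),(42,330)]])
J=np.array([[135,350],[135,-350],[-135,-350],[-135,350]],float)
X,*_=np.linalg.lstsq(np.vstack([np.c_[J[:,0],-J[:,1],np.ones(4),np.zeros(4)],np.c_[J[:,1],J[:,0],np.zeros(4),np.ones(4)]]),np.r_[W[:,0],W[:,1]],rcond=None)
th=np.arctan2(X[1],X[0]);o=X[2:]
print("scale",np.hypot(X[0],X[1]),"yaw",np.degrees(th),"o",o)
Rm=np.array([[np.cos(th),-np.sin(th)],[np.sin(th),np.cos(th)]])
print((W-o)@Rm)
for n,a,z in [("line1",(590,90),10),("line2",(448,95),10),("plate top far",(668,110),106),("plate top near",(668,236),106),("bar near",(182,298),70),("bar far",(178,100),70),("padl",(142,218),91),("padr",(216,219),91),("rider",(238,80),80),("sleeve",(72,140),76),("scraperhandle R",(637,275),20),("scraper L",(433,280),15),("jar",(632,48),65)]:
    w=ray(c,px(a),z)[:2]; print(n,w.round(1),((w-o)@Rm).round(1))
E
```

```text
scale 0.9959506369870529 yaw 1.0454365869223317 o [555.41789934 -23.00350744]
[[ 131.92122547  349.3757089 ]
 [ 132.90752272 -350.19366957]
 [-132.59202361 -348.54468978]
 [-132.23672458  349.36265046]]
line1 [ 636.3 -215.6] [  77.3 -194. ]
line2 [635.  -76.4] [ 78.6 -54.9]
plate top far [ 601.7 -272.2] [  41.7 -250. ]
plate top near [ 486.  -267.6] [ -73.8 -243.3]
bar near [442.8 180.6] [-108.9  205.6]
bar far [628.5 180.5] [ 76.8 202.2]
padl [516.9 213.5] [-34.2 237.2]
padr [514.1 145.4] [-38.2 169.1]
rider [644.2 123. ] [ 91.5 144.4]
sleeve [592.8 279.6] [ 42.9 301.9]
scraperhandle R [ 453.7 -252.9] [-105.9 -228. ]
scraper L [454.6 -56. ] [-101.4  -31.2]
jar [ 667.1 -248.6] [ 107.5 -227.6]
```

```bash
python3 -m handwheel '[[0,0,0,0,6.4],[0,0,0,0,6.4],[0,0,0,0,6.4],[0,3.1,-3,0,0],[0,3.1,-3,0,0],[0,3.1,-3,0,0],[0,3.1,-3,0,0],[0,3.1,-3,0,0],[0,3.1,-3,0,0],[0,3.1,-3,0,0],[0,3.1,-3,0,0],[0,3.1,-3,0,0],[0,3.1,-3,0,0],[0,0,0,0,0],[0,0,0,0,0]]' 10
python3 - <<'E'
from h import *
import pickle
c=shot("wrist","pics/w1.png");pickle.dump(c,open("w1.pkl","wb"));print(c["origin"],c["rotation"])
E
```

```text
t: 1.6
tool_pos: [538.8, -326.0, 172.0]
orientation: [-180.0, 0.0, 1.2]
force: [0.2, -0.5, -0.1]
width: 0.8
gripper_force: 0.0
[ 611.22432259 -324.10332021  384.63070847] [-1.43109232e+01  1.96150346e-02 -8.88435098e+01]
```

View pics/w1.png

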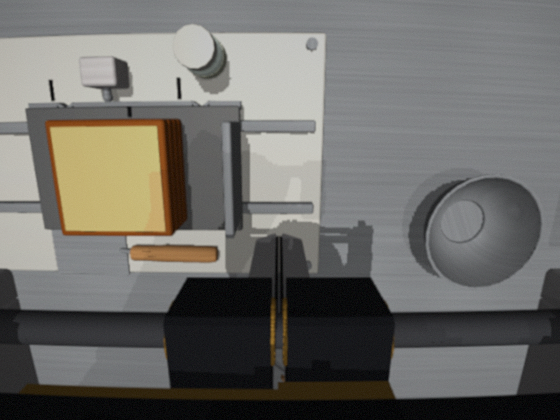

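The push plate's top runs u≈225–240, v 123–236. The carrier tick is at (129,112), and the station lines at (179,88) and (51,90).

```bash
python3 - <<'E'
from h import *
import pickle
c=pickle.load(open("w1.pkl","rb"))
for n,a,z in [("tick",(129,112),40),("line1",(179,88),10),("line2",(51,90),10),("face far",(240,123),106),("face near",(233,236),106),("front near",(224,236),106),("tip",(279,238),172),("plate corner",(325,36),10),("handle R",(217,254),20),("jar",(195,48),65)]:
    print(n,ray(c,a,z).round(1))
E
```

```text
tick [ 616.2 -174.4   40. ]
line1 [ 642.  -217.3   10. ]
line2 [639.5 -76.3  10. ]
face far [ 607.8 -292.9  106. ]
face near [ 511.4 -286.1  106. ]
front near [ 511.2 -278.2  106. ]
tip [ 534.3 -325.8  172. ]
plate corner [ 696.2 -370.    10. ]
handle R [ 458.  -255.4   20. ]
jar [ 671.8 -248.7   65. ]
```

```bash
python3 -m handwheel '[[0,2,0,3,0],[0,0,0,3.4,0],[0,0,0,3.8,0],[0,0,0,0,0],[0,0,-1,0,0],[0,0,-1,0,0],[0,0,-0.5,0,0],[0,0,-0.5,0,0],[0,0,-1,0,0],[0,0,-1,0,0],[0,0,-1,0,0],[0,0,-1,0,0],[0,0,-1,0,0],[0,0,-1,0,0],[0,0,-1,0,0],[0,0,-0.5,0,0],[0,0,-0.5,0,0],[0,0,0,0,0]]'
python3 - <<'E'
from h import *
import pickle
c=shot("wrist","pics/w2.png");pickle.dump(c,open("w2.pkl","wb"));print(c["origin"],r.sense()["tool_pos"])
E
```

```text
t: 3.45
tool_pos: [556.8, -216.0, 71.2]
orientation: [180.0, -0.1, 1.1]
force: [0.5, 0.5, 0.0]
width: 0.5
gripper_force: 0.2
[ 628.76260272 -214.10537538  283.98401263] [ 556.62612371 -216.04015735   71.00396445]
```

View pics/w2.png

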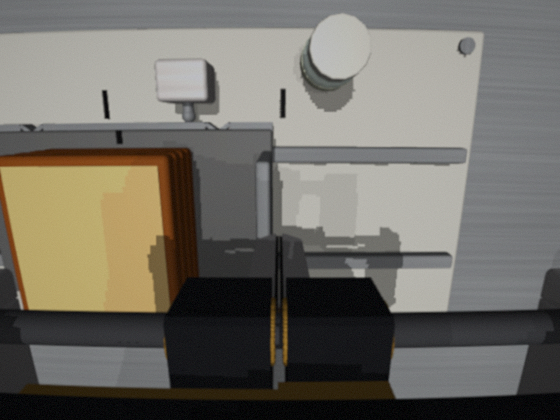

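The tick is now at (119,137) and the second line at (106,104).

```bash
python3 - <<'E'
from h import *
import pickle
c=pickle.load(open("w2.pkl","rb"))
for n,a,z in [("tick",(119,137),40),("line1",(283,103),10),("line2",(106,104),10),("face far",(270,162),106),("face near",(269,236),106)]:
    print(n,ray(c,a,z).round(1))
E
```

```text
tick [615.4 -99.6  40. ]
line1 [ 641.8 -217.5   10. ]
line2 [639.5 -77.2  10. ]
face far [ 607.1 -210.1  106. ]
face near [ 565.8 -210.   106. ]
```

```bash
python3 -m handwheel '[[0,0,-0.4,0,0],[0,0,-0.4,0,0],[0,0,-0.4,0,0],[0,0,-0.4,0,0],[0,0,-0.3,0,0],[0,0,-0.2,0,0],[0,0,0,0,0],[0,0,0,0,0],[0,0,0,0,0]]'
cat > m.py <<'E'
from h import *
c=shot("wrist","pics/w3.png")
# find dark tick column near the predicted spots
g=cv2.cvtColor(c["pixels"],cv2.COLOR_RGB2GRAY).astype(float)
for n,P in [("line2",[639.5,-77,10]),("tick",[615.4,-78,40])]:
    u,v=proj(c,P)[0]; a=g[int(v)-3:int(v)+4,int(u)-22:int(u)+23].mean(0)
    w=np.clip(np.percentile(a,60)-a-15 if n=="line2" else np.percentile(a,60)-a-8,0,None);uu=int(u)-22+(w*np.arange(45)).sum()/w.sum()
    print(n,u,v,uu,ray(c,(uu,v),P[2]).round(1)); print(a.astype(int).tolist())
print(r.sense()["tool_pos"],r.sense()["force"])
E
python3 m.py
```

```text
t: 4.4
tool_pos: [555.7, -195.3, 70.3]
orientation: [-180.0, 0.0, 1.1]
force: [-0.1, 0.3, -0.0]
width: 0.2
gripper_force: 0.0
line2 130.75079741099992 102.55185010087051 130.54456733897203 [639.5 -76.8  10. ]
[176, 176, 177, 177, 176, 177, 177, 177, 176, 176, 177, 177, 178, 177, 177, 178, 178, 178, 177, 158, 108, 48, 15, 14, 39, 102, 158, 177, 179, 178, 177, 178, 178, 177, 178, 178, 178, 178, 178, 178, 178, 178, 178, 179, 178]
tick 117.05489883808642 135.5027426035236 116.57789013391638 [615.4 -77.7  40. ]
[91, 91, 93, 93, 93, 92, 93, 93, 94, 92, 94, 93, 93, 93, 92, 93, 94, 89, 70, 39, 18, 12, 12, 15, 35, 65, 86, 94, 95, 95, 93, 95, 93, 95, 93, 94, 95, 94, 94, 95, 94, 95, 95, 95, 95]
[ 555.72872518 -195.38330841   70.27987946] [-0.13851887 -0.27448841  0.41631316]
```

The carrier is in the detent: tick and second line agree to about 0.5 mm. I'll back off, rise and go above the bar.

```bash
python3 -m handwheel '[[0,0,1,0,0],[0,0,1,-3,0],[0,0,0,-4.5,0],[0,0,0,-4.5,0],[0.4,-0.8,-3.8,0,0],[0.4,-0.8,-3.8,0,0],[0.4,-0.8,-3.8,0,0],[0.4,-0.8,-3.8,0,0],[0.4,-0.8,-3.8,0,0],[0.4,-0.8,-3.8,0,0],[0.4,-0.8,-3.8,0,0],[0.4,-0.8,-3.8,0,0],[0.4,-0.8,-3.8,0,0],[0.4,-0.8,-3.8,0,0],[0.4,0,0,0,0],[0.4,0,0,0,0]]'
python3 - <<'E'
from h import *
import pickle
c=shot("wrist","pics/w4.png");pickle.dump(c,open("w4.pkl","wb"));print(c["origin"],r.sense()["tool_pos"],r.sense()["width"])
E
```

```text
t: 6.05
tool_pos: [469.0, 162.8, 190.5]
orientation: [180.0, 0.0, 1.2]
force: [-0.5, -0.1, -0.6]
width: 37.7
gripper_force: 0.0
[541.28875741 164.68174727 403.13911901] [469.24302282 161.86398093 190.42612099] 37.572427546319986
```

View pics/w4.png

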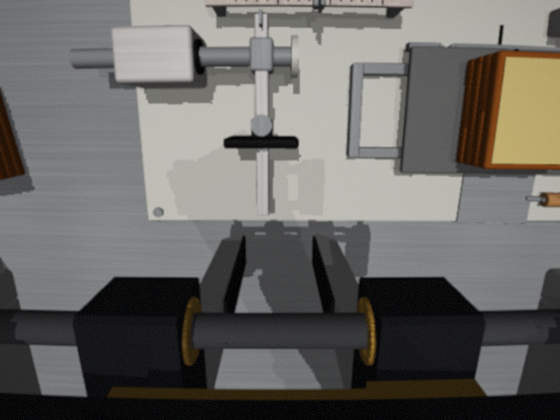

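The bar's near end is at (262,213). The paddle spans u 225–297 at v≈142, the index fin is at (262,14) and the mark rider's fin is near (319,5).

```bash
python3 - <<'E'
from h import *
import pickle
c=pickle.load(open("w4.pkl","rb"))
for n,a,z in [("near end",(262.5,213),70),("bar",(262.5,175),70),("bar far",(261.5,90),70),("fin",(262,14),80),("rider",(319,6),80),("pad near L",(225,137),91),("pad near R",(298,137),91),("line2",(501,36),10)]:
    print(n,ray(c,a,z).round(1))
im=c["pixels"][0:60,190:420,::-1]
cv2.imwrite("pics/crop4.png",cv2.resize(im,None,fx=3.4,fy=3.4,interpolation=cv2.INTER_CUBIC))
E
```

```text
near end [447.8 179.4  70. ]
bar [487.1 179.7  70. ]
bar far [568.2 181.3  70. ]
fin [631.7 181.   80. ]
rider [639.3 131.2  80. ]
pad near L [524.9 213.2  91. ]
pad near R [526.2 146.7  91. ]
line2 [638.3 -78.9  10. ]
```

View pics/crop4.png

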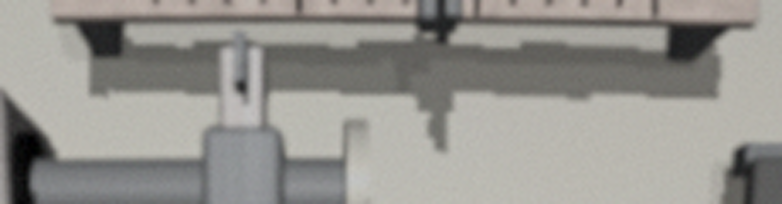

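```bash
python3 -m handwheel '[[0.4,0.4,-1.7,3,0],[0.4,0,0,4,0],[0.4,0,0,4,0],[0.4,0,0,2.2,0],[0.4,0,0,2,0],[0.4,0,0,0,0],[0,0,0,0,0],[0,0,0,0,0],[0,0,0,0,0],[0,0,0,0,0],[0,0,0,0,0],[0,0,0,0,0]]' 15
```

```text
t: 7.3
tool_pos: [472.6, 179.9, 38.7]
orientation: [-180.0, -0.0, 1.1]
force: [-0.1, -1.1, 0.3]
width: 0.2
gripper_force: 0.0
```

The fingers shut on nothing, so I'll look.

```bash
python3 - <<'E'
from h import *
import pickle
c=shot("wrist","pics/w5.png");pickle.dump(c,open("w5.pkl","wb"));print(c["origin"],r.sense()["tool_pos"],r.sense()["width"])
E
```

```text
[544.8283927  181.75557114 251.46330668] [472.60255491 179.95533448  38.66646015] 0.6364305182691623
```

View pics/w5.png

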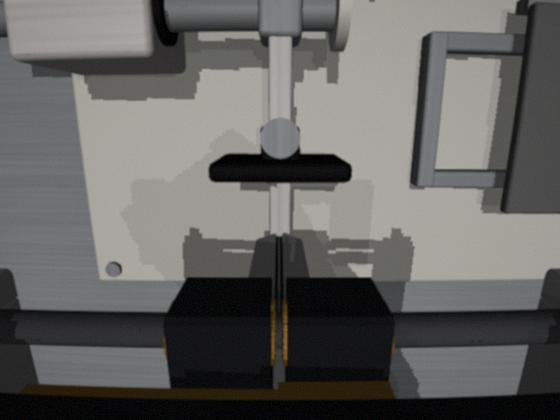

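```bash
python3 - <<'E'
from h import *
import pickle
c=pickle.load(open("w5.pkl","rb"));c4=pickle.load(open("w4.pkl","rb"))
print(c["intrinsics"],c["dist"],c["rotation"])
T=np.array([472.6,180,38.7])
for d in [(0,0,0),(8,0,0),(0,0,19),(8,0,19),(8,0,40)]: print(d,proj(c,T+d))
for v in (182,155): print("pad",v,ray(c,(280,v),91))
print("bar at 235",ray(c,(280,235),70), "bar bottom",ray(c,(280,235),45))
for v in (136,148): print("pad4",v,ray(c4,(262,v),91))
print("block",ray(c4,(262,73),70),ray(c4,(262,38),70),"baseplate corner",ray(c,(100,280),10),ray(c4,(150,219),10))
for x in (443,448,467): print(x,proj(c4,[x,180,70]),proj(c,[x,180,70]))
E
```

```text
[[336.97011911   0.         278.60735185]
 [  0.         336.97011911 205.02455905]
 [  0.           0.           1.        ]] [-0.04893948  0.          0.          0.          0.        ] [-1.42463166e+01  3.42416046e-03 -8.89600617e+01]
(0, 0, 0) [[279.29477107 231.59404408]]
(8, 0, 0) [[279.52134482 220.07026594]]
(0, 0, 19) [[279.35428317 241.6256369 ]]
(8, 0, 19) [[279.60197745 229.16459272]]
(8, 0, 40) [[279.70978936 241.33424422]]
pad 182 [515.57828575 180.56139672  91.        ]
pad 155 [528.56288672 180.80974854  91.        ]
bar at 235 [481.19282133 179.81920163  70.        ] bar bottom [472.42581871 179.55243013  45.        ]
pad4 136 [526.4133806  179.47177587  91.        ]
pad4 148 [515.57288245 179.38477496  91.        ]
block [583.48382856 180.96572396  70.        ] [614.08231055 181.25293346  70.        ] baseplate corner [419.24394166 321.99679736  10.        ] [420.56375105 319.9618954   10.        ]
443 [[261.85191606 217.4486914 ]] [[278.4703438  295.34958464]]
448 [[261.88541029 212.77289198]] [[278.62207874 287.80681258]]
467 [[262.01786569 194.694822  ]] [[279.21750556 258.16727685]]
```

The evidence suggests the visible fingertips end higher than expected. I'll check from the scene camera, with the reported TCP (red) and the point 35 mm above it (green) overlaid.

```bash
python3 - <<'E'
from h import *
import pickle
c=shot("scene");pickle.dump(c,open("s2.pkl","wb"))
T=np.array(r.sense()["tool_pos"])
im=c["pixels"][:,:,::-1].copy()
p=[proj(c,T+[0,0,d])[0] for d in (0,19,35)]
print(p,T,r.sense()["width"])
x0,y0=[int(v) for v in p[0]-[50,45]]
cr=cv2.resize(im[y0:y0+75,x0:x0+100],None,fx=8,fy=8,interpolation=cv2.INTER_CUBIC)
for q,col in zip(p,[(0,0,255),(255,0,0),(0,255,0)]): cv2.circle(cr,tuple(int(v) for v in (q-[x0,y0]+.5)*8),4,col,1)
cv2.imwrite("pics/s2.png",cr)
E
```

```text
[array([325.81314894, 204.78255623]), array([326.24353839, 200.27877238]), array([326.61135099, 196.42796291])] [472.58211481 179.92293493  38.59514821] 0.5953452194858275
```

View pics/s2.png

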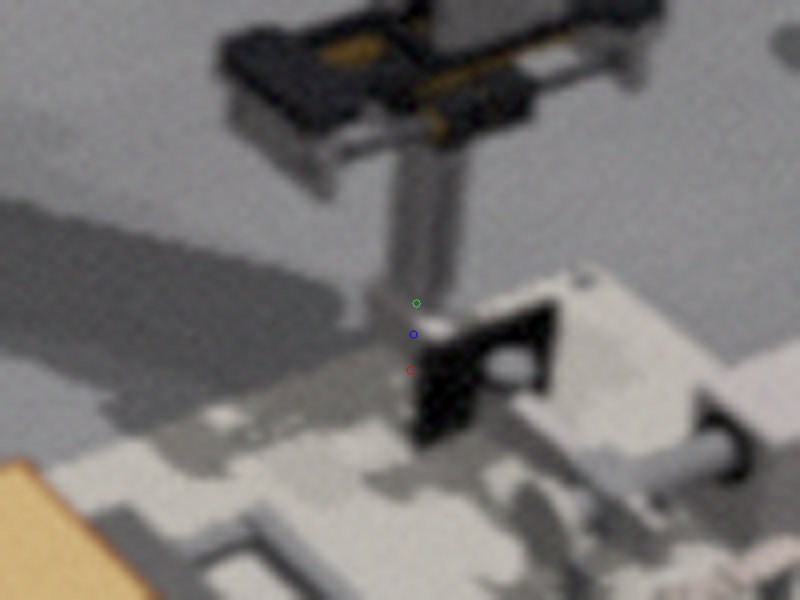

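The real fingertips end about 30–35 mm above the reported TCP, so they closed just above the bar. I'll open and go lower carefully, watching the force.

```bash
python3 -m handwheel '[[0.4,0,0,-0.5,0],[0.4,0,0,0,0],[0.4,0,0,0,0],[0.4,0,0,0,0],[0.4,0,0,1,0],[0.4,0,0,1,0],[0.4,0,0,0.5,0],[0.4,0,0,0,0]]' 15; python3 -m handwheel '[[0.4,0,0,0.4,0],[0.4,0,0,0.4,0],[0.4,0,0,0,0],[0,0,0,0,0],[0,0,0,0,0],[0,0,0,0,0],[0,0,0,0,0],[0,0,0,0,0]]' 15
```

```text
t: 8.2
tool_pos: [471.7, 179.6, 17.3]
orientation: [180.0, 0.1, 1.1]
force: [0.0, 0.3, -0.5]
width: 37.8
gripper_force: 0.0
t: 9.0
tool_pos: [472.6, 179.5, 10.6]
orientation: [180.0, -0.0, 1.1]
force: [-0.2, -3.6, 4.6]
width: 12.0
gripper_force: 15.0
```

```bash
python3 -m handwheel '[[0,0,0.6,0,0],[0,0,0.6,0,0],[0,0,0.6,0,0],[0,0,0.6,0,0],[0,0,0.6,0,0],[0,0,0.6,0,0],[0,0,0.6,0,0],[0,0,0.5,0,0],[0,0,0.4,0,0],[0,0,0,0,0],[0,0,0,0,0],[0,0,0,0,0],[0,0,0,0,0],[0,0,0,0,0],[0,0,0,0,0]]' 20; python3 -m handwheel '[[0,0.5,0,0,0],[0,0.5,0,0,0],[0,0.5,0,0,0],[0,0.5,0,0,0],[0,0.4,0,0,0],[0,0,0,0,0],[0,0,0,0,0]]' 15
python3 - <<'E'
from h import *
import pickle
c=shot("wrist");pickle.dump(c,open("w6.pkl","wb"))
P=[[630,130,80],[640,130,80]];print(proj(c,P),c["origin"])
im=c["pixels"][0:120,180:380,::-1]
cv2.imwrite("pics/w6.png",cv2.resize(im,None,fx=4,fy=4,interpolation=cv2.INTER_CUBIC))
E
```

```text
t: 10.5
tool_pos: [473.6, 129.5, 10.7]
orientation: [-180.0, -0.0, 1.2]
force: [-1.0, 4.5, 2.8]
width: 11.9
gripper_force: 20.0
t: 11.2
tool_pos: [493.8, 129.4, 9.2]
orientation: [179.9, 0.4, 1.2]
force: [-14.7, 5.2, -3.1]
width: 12.0
gripper_force: 15.0
[[285.62848714 -54.79729289]
 [286.24090791 -84.53808419]] [567.35234703 131.55598901 221.3799536 ]
```

View pics/w6.png

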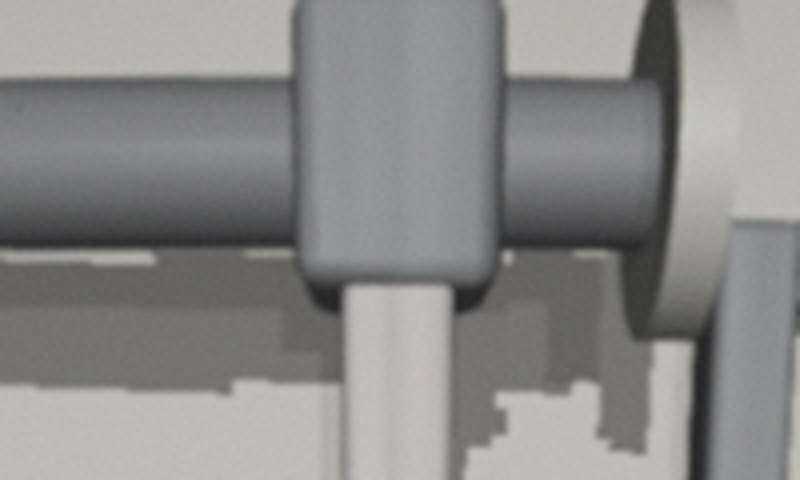

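```bash
python3 - <<'E'
from h import *
import pickle
c=pickle.load(open("w4.pkl","rb"));g=cv2.cvtColor(c["pixels"],cv2.COLOR_RGB2GRAY)
print("w4 rows; fin cols 252..271, rider 308..331")
for v in range(4,26,2): print(v,g[v,252:272].tolist(),g[v,308:332].tolist())
t0=pickle.load(open("top.pkl","rb"));t1=shot("top")
for n,c in (("before",t0),("now",t1)):
    g=cv2.cvtColor(c["pixels"],cv2.COLOR_RGB2GRAY); print(n,proj(c,[[635,130,80],[635,181,80]]).round(1).tolist())
    for v in range(160,174): print(v,g[v,222:254].tolist())
E
```

```text
w4 rows; fin cols 252..271, rider 308..331
4 [127, 126, 129, 123, 126, 126, 127, 132, 132, 133, 133, 130, 132, 127, 130, 131, 128, 133, 131, 131] [145, 147, 146, 138, 111, 86, 94, 108, 108, 100, 73, 47, 49, 75, 89, 90, 91, 98, 128, 145, 140, 114, 102, 127]
6 [115, 114, 114, 112, 114, 110, 113, 112, 115, 116, 115, 113, 113, 110, 113, 112, 115, 112, 116, 114] [101, 100, 100, 91, 67, 47, 46, 47, 47, 47, 43, 37, 38, 35, 37, 42, 68, 83, 97, 97, 99, 100, 98, 96]
8 [169, 170, 168, 168, 170, 168, 167, 161, 159, 163, 168, 169, 169, 169, 172, 169, 170, 167, 167, 166] [170, 166, 169, 158, 122, 78, 49, 47, 47, 50, 42, 37, 36, 38, 52, 82, 132, 158, 166, 166, 165, 164, 164, 162]
10 [169, 168, 170, 168, 171, 166, 156, 142, 134, 135, 150, 164, 168, 168, 169, 169, 169, 169, 169, 171] [169, 170, 164, 145, 120, 106, 115, 134, 133, 115, 82, 46, 43, 75, 125, 153, 164, 167, 168, 167, 170, 166, 170, 168]
12 [118, 118, 119, 119, 120, 125, 127, 133, 133, 121, 108, 114, 125, 140, 147, 151, 147, 149, 150, 149] [119, 117, 115, 108, 101, 96, 98, 96, 95, 89, 74, 61, 63, 88, 131, 151, 155, 156, 155, 156, 156, 155,
[... 5282 characters left out ...]
 130, 126, 129, 126, 126, 128, 129, 131]
170 [127, 132, 130, 128, 127, 129, 124, 131, 139, 141, 137, 137, 143, 140, 140, 138, 145, 146, 146, 145, 134, 130, 133, 133, 143, 138, 142, 140, 143, 143, 141, 143]
171 [138, 143, 142, 142, 142, 141, 148, 153, 165, 166, 167, 170, 168, 169, 168, 164, 168, 157, 157, 152, 131, 125, 136, 155, 162, 168, 168, 170, 169, 163, 166, 170]
172 [169, 170, 167, 172, 165, 165, 170, 177, 188, 188, 190, 189, 192, 191, 191, 191, 183, 174, 162, 152, 136, 130, 146, 171, 181, 191, 192, 189, 186, 188, 185, 190]
173 [191, 189, 188, 190, 190, 188, 191, 191, 191, 203, 194, 194, 196, 193, 190, 194, 190, 176, 164, 153, 134, 142, 159, 184, 194, 193, 192, 191, 189, 196, 193, 193]
```

The leg is drawn to about 50 mm. From the fin profiles (259.9 and 319.7) the mark is about 52 mm, so I'll draw 2 mm more, hold, then slide with a lighter grip to close the cam.

```bash
python3 -m handwheel '[[0,0,0.2,0,0],[0,0,0,0,0],[0,0,0,0,0],[0,0,0,0,0],[0,0,0,0,0],[0,0,0,0,0]]' 9; python3 -m handwheel '[[0,0.3,0,0,0],[0,0.3,0,0,0],[0,0.3,0,0,0],[0,0.3,0,0,0],[0,0.3,0,0,0],[0,0.3,0,0,0],[0,0.3,0,0,0],[0,0.3,0,0,0],[0,0,0,0,0]]' 9
```

```text
t: 11.9
tool_pos: [493.9, 127.2, 9.1]
orientation: [179.9, 0.4, 1.2]
force: [-13.7, 4.6, -3.5]
width: 12.4
gripper_force: 9.0
t: 12.8
tool_pos: [518.6, 128.1, 9.5]
orientation: [180.0, 0.3, 1.2]
force: [-11.7, 3.9, -1.6]
width: 12.0
gripper_force: 9.9
```

```bash
python3 -m handwheel '[[0,0.3,0,0,0],[0,0.3,0,0,0],[0,0.3,0,0,0],[0,0.3,0,0,0],[0,0.3,0,0,0],[0,0.3,0,0,0],[0,0.3,0,0,0],[0,0,0,0,0]]'; python3 -m handwheel '[[0,0.2,0,0,0],[0,0.2,0,0,0],[0,0,0,0,0],[0,0,0,0,0]]';python3 -m handwheel '[[0,0.2,0,0,0],[0,0.2,0,0,0],[0,0,0,0,0],[0,0,0,0,0]]'
```

```text
t: 13.6
tool_pos: [539.6, 128.6, 9.4]
orientation: [180.0, 0.3, 1.2]
force: [-12.3, 4.7, 0.3]
width: 12.3
gripper_force: 10.0
t: 14.0
tool_pos: [543.4, 128.7, 9.4]
orientation: [180.0, 0.3, 1.2]
force: [-12.3, 3.9, 0.1]
width: 12.1
gripper_force: 10.0
t: 14.4
tool_pos: [544.1, 128.8, 9.3]
orientation: [179.9, 0.6, 1.2]
force: [-35.2, 4.2, 21.8]
width: 11.4
gripper_force: 26.7
```

The cam hit its stop at the predicted x. I'll ease the push and check the fins, which should now be in the wrist view.

```bash
python3 -m handwheel '[[0,-0.2,0,0,0],[0,0,0,0,0],[0,0,0,0,0]]' 12
python3 - <<'E'
from h import *
c=shot("wrist");g=cv2.cvtColor(c["pixels"],cv2.COLOR_RGB2GRAY)
print(proj(c,[[632,129,80],[640,129,80]]),c["origin"]); g=cv2.GaussianBlur(g,(3,3),0)
for v in range(0,120,5): print(v,g[v,250:312:2].tolist())
c=shot("top");g=cv2.cvtColor(c["pixels"],cv2.COLOR_RGB2GRAY)
for v in (170,173,176,179): print(v,g[v,232:250].tolist())
E
```

```text
t: 14.7
tool_pos: [544.0, 128.8, 9.4]
orientation: [179.9, 0.4, 1.2]
force: [-21.3, 4.5, 8.1]
width: 11.3
gripper_force: 22.6
[[283.86095242  80.55248534]
 [284.32349719  59.28407728]] [617.79442786 130.95593696 221.53551232]
0 [187, 186, 187, 185, 186, 186, 187, 186, 186, 187, 187, 187, 185, 187, 186, 186, 186, 186, 187, 187, 186, 187, 186, 186, 186, 186, 187, 186, 187, 186, 187]
5 [187, 186, 186, 186, 187, 187, 186, 187, 186, 187, 187, 187, 182, 173, 173, 172, 172, 171, 173, 172, 173, 173, 179, 186, 187, 188, 186, 187, 186, 186, 187]
10 [188, 188, 187, 186, 187, 186, 187, 187, 187, 188, 178, 135, 131, 144, 146, 144, 142, 141, 140, 140, 139, 138, 129, 119, 164, 187, 188, 188, 187, 188, 187]
15 [188, 186, 187, 187, 187, 187, 187, 187, 187, 188, 169, 121, 133, 148, 148, 146, 143, 143, 142, 142, 142, 141, 131, 109, 143, 186, 187, 187, 188, 187, 188]
20 [179, 180, 179, 178, 176, 176, 174, 174, 175, 175, 157, 118, 133, 149, 149, 143, 141, 144, 144, 144, 142, 140, 130, 108, 135, 175, 176, 173, 136, 103, 154]
25 [183, 184, 186, 187, 185, 183, 169, 129, 151, 179, 162, 120, 134, 150, 149, 14
[... 2574 characters left out ...]
194, 194]
110 [195, 195, 194, 194, 191, 182, 180, 167, 156, 190, 203, 203, 202, 198, 187, 186, 188, 188, 191, 198, 183, 138, 122, 175, 196, 194, 195, 195, 195, 195, 195]
115 [195, 195, 196, 196, 191, 182, 181, 172, 162, 190, 203, 203, 202, 199, 199, 204, 206, 205, 202, 199, 184, 140, 127, 175, 195, 194, 194, 195, 194, 194, 195]
170 [118, 116, 113, 113, 100, 94, 103, 103, 107, 104, 109, 104, 108, 108, 98, 90, 103, 125]
173 [120, 114, 114, 115, 111, 111, 108, 103, 108, 115, 113, 109, 114, 114, 116, 111, 102, 105]
176 [104, 105, 105, 106, 106, 108, 103, 104, 102, 111, 115, 120, 117, 118, 121, 125, 122, 112]
179 [101, 102, 101, 101, 98, 98, 99, 94, 96, 98, 105, 113, 122, 123, 128, 127, 128, 130]
```

Index fin at u≈279, rider fin at u≈285. At 2.4 px/mm the leg is 2.5 mm short: within tolerance, but I'll trim it.

```bash
python3 -m handwheel '[[0,0,0.1,0,0],[0,0,0.15,0,0],[0,0,0,0,0],[0,0,0,0,0],[0,0,0,0,0]]' 15
python3 - <<'E'
from h import *
c=shot("wrist");g=cv2.cvtColor(c["pixels"],cv2.COLOR_RGB2GRAY);g=cv2.GaussianBlur(g,(3,3),0)
print(proj(c,[[515,129,91],[552,129,91]]))
for v in (55,62,71,80,90): print(v,g[v,268:296].tolist())
E
```

```text
t: 15.3
tool_pos: [544.1, 126.2, 9.4]
orientation: [179.9, 0.4, 1.2]
force: [-21.6, 4.5, 9.1]
width: 11.7
gripper_force: 24.6
[[272.5031255  350.45731062]
 [273.7367699  276.9445744 ]]
55 [58, 49, 44, 43, 44, 57, 88, 123, 144, 149, 149, 149, 148, 139, 114, 78, 51, 43, 42, 43, 49, 63, 81, 98, 113, 125, 131, 133]
62 [105, 104, 104, 105, 106, 104, 92, 71, 50, 41, 40, 41, 43, 55, 76, 96, 105, 107, 106, 106, 106, 106, 106, 106, 107, 107, 106, 105]
71 [106, 106, 107, 110, 115, 118, 122, 129, 139, 146, 148, 147, 147, 147, 143, 135, 127, 122, 120, 120, 120, 120, 120, 120, 120, 120, 121, 121]
80 [194, 202, 204, 204, 203, 199, 190, 177, 164, 155, 152, 153, 154, 155, 158, 168, 182, 193, 199, 201, 200, 197, 188, 172, 146, 123, 119, 135]
90 [192, 201, 204, 205, 204, 200, 190, 176, 162, 152, 149, 150, 151, 150, 146, 139, 138, 156, 183, 198, 200, 196, 186, 169, 152, 150, 165, 184]
```

The fins are now level to within about 0.3 mm, and the cam is against its stop. Handing in.

```bash
python3 -c "
from workcell import r
print(r.sign_off())"
```

```text
the job is handed in; nothing more can be done
None
```

I handed the job in, and the sign-off gave no verdict: at my last checks the carrier was within about 0.5 mm of the detent line, the index fin was level with the mark to about 0.3 mm, the cam lever was against its closed stop, and the gripper was still holding the bar at about 25 N.

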